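# Set the sizing gauge with its thumbwheel

### The job

Set the bench sizing gauge: roll its knurled black wheel under a fingertip, stroke by stroke, until the gap between the jaws has closed so far that the red pointer stands over the green gauge mark, within the width of the green band. Move the blue jaw by the wheel only, never by touching the jaw, its rack or its pointer, and leave the jar, dropper bottle, dye bottle and portion cup around the gauge where they stand. Grasp nothing; end with the hand clear of everything.

Things in the scene. Friction and masses are not known exactly. Their poses are not given: they have to be found in the camera images.
- gauge: grey bench gauge screwed to the table, base plate 250 x 96 x 12 mm (x -135 to +115, y -52 to +44 mm from its origin, which lies at table height). Its x axis is the direction in which the sliding jaw closes, toward the fixed aluminium jaw at the +x end (gap face at x = +90 mm, 54 mm high); its z points up; its -y side carries the white scale strip. Near the -x end, two aluminium cheeks (44 mm long in x, outer faces 21 mm either side of y = 0, 64 mm high) carry the wheel.
- wheel_top (a point): the highest point of the wheel's rim: gauge x = -60, y = 0, height 77 mm. Fixed to the gauge; axes parallel to the gauge's. The wheel is a black knurled cylinder, radius 30 mm, 24 mm wide along gauge y, its axle level along gauge y at height 47 mm; its top stands 13 mm above the cheeks and nothing is above it.
- wheel (a joint): angle of the wheel, rad: 0 = gap fully open (70 mm), 5 = smallest gap (10 mm). Rolling the top of the rim toward gauge +x increases it and closes the jaw by 12 mm per rad, that is 4 mm per 10 mm of rim travel. It turns freely both ways (about 0.6 N at the rim, friction under a finger turns it with a light press of a few N), does not spring back and stays where it is left; rigid when pressed down.
- jaw: blue sliding jaw (22 x 34 mm, 54 mm high) with a brass rack (7 mm wide, centred at gauge y = +25 mm, top at 65 mm height) running back past the wheel, and the red pointer on its -y side. Driven by the wheel, slides along gauge x. Not to be touched. Origin at table height under the pointer: gauge x = 15 mm when fully open, 75 mm when fully closed.
- pointer (a point): the outer end of the red pointer, 2 mm wide, over the white scale strip (24 mm above the table, gauge y = -40 mm); moves with the jaw along gauge x.
- mark (a point): centre of the green gauge mark, a band 6 mm wide in gauge x on the white strip (17 mm above the table, gauge y = -40 mm). It stays still; at the start it lies 16 to 46 mm toward gauge +x from the pointer. Its axes are parallel to the gauge's.
- jar: clear jar with a white ribbed lid, 51 mm across, 65 mm high, loose; origin at the centre of its underside. Bystander.
- dropper: brown dropper bottle with a red bulb, 32 mm across, 105 mm high, loose; origin at the centre of its underside. Bystander.
- cup_dye: small clear portion cup with blue dye, 44 mm across, 33 mm high, loose; origin at the centre of its underside. Bystander.
- dye_bottle: small green dye bottle with a pointed cap, 24 mm across, 57 mm high, loose; origin at the centre of its underside. Bystander.

How it is judged:
By the outcome, as a careful person would: the job done as asked, in the order asked, and still so for the second after the job is handed in, with the robot touching nothing.
It also fails if it takes over 48 s, if anything falls off the work surface, if the arm or the gripper's body presses on something with over 40 N, if the wrist force passes 120 N, or if a joint passes its speed limit or range.

### The arm

A 6-joint arm with a two-finger parallel gripper is mounted at the origin on a cart in front of the work surface, level with it; the furniture and walls round the work are solid. World frame = base frame: x ahead of the robot, y to its left, z up, the work surface at z = 0. Lengths are in m, angles in rad, forces in N, time in s.
With the tool pointing down it reaches from about 0.35 to 0.775 m from the base axis. Payload 5.5 kg.
Tool frame: the origin (TCP) lies at the centre of the arm's flange, where the gripper is bolted on; the fingertips stand 173 mm ahead of it and the grasp point (between the pads) lies 155 mm ahead of it; z points along the fingers, y is the direction in which the jaws open and shut (so a half turn about z gives the same grasp; the last joint's range is limited). The gripper opens to 85 mm and grips with 20 to 120 N. Pads are 22 mm wide; open, the fingers measure 114 mm over their backs; the gripper's body (76 mm by 85 mm) begins 54 mm behind the grasp point. The pads swing forward as they close: fully open they stand 13 mm farther back than shut.
Start: joints at [1.127, 0.313, 0.046, 1.304, 0, 1.431], TCP at [0.172, 0.549, 0.405] pointing down, gripper open.
Joint ranges: [-2.76, 2.76], [-0.86, 1.69], [-1.03, 1.26], [-2.2, 2.34], [-1.47, 1.5], [-3.14, 3.14]. Speed limits (rad/s): [2.57, 2.57, 3.14, 3.14, 3.14, 3.14].

### API

Orientations are given as a unit quaternion [w, x, y, z].
In Python, from workcell import env gives the robot as it stands.
- The arm moves only by the shell command python3 -m crank 'ROWS' [FORCE]. ROWS is JSON, a list of rows, each a list of 3 entries, a list of its own where there are three numbers: the shift along the tool's x, y, z in units of 40 mm (1.0 is 40 mm), then the turn about the tool's z in units of 5 degrees (1.0 is 5 degrees), then the gripper command: -1 is fully open, 1 is shut, values between are in proportion. In form: [[[x, y, z], yaw, hand], ...]. A call has 1 to 5 rows; each row shifts and turns the commanded pose from where the row before left it, along the tool's axes as they then stand; what a row does not reach is not made up. A row lasts 1/12 s, in which the tool goes at most 41.7 mm and 7.16 degrees, less where a joint would pass 70% of its speed; a pose out of reach is approached as far as the arm can. A call is refused whole if a number of a shift passes 1 or a number of a turn 1, either way. A call with a gripper value outside its range is refused whole. The fingers move at their own pace and stop on an object; FORCE is the grip in N (left out, the last holds). Time passes only in rows, so rows that do not move let the fingers close. It gives the time, the measured TCP pose, the force and the opening at its end, in the units of the state.
- env.get_state(): the state, without advancing time (a new reading comes with each control period).
- env.read_camera(name): name is "side" or "top" or "wrist"; returns a dict with "frame" (480x640x3 uint8, red, green, blue), "depth" (480x640 float32, m along the optical axis (not along the pixel's ray), 0 where there is no reading), "K" (3x3 intrinsics, pixels), "extrinsics" (4x4, takes a point from world to camera coordinates). Camera axes: x right, y up, looking along -z (the intrinsics and any distortion apply to the point x, -y, -z); pixel columns grow to the right and rows downward; lengths in m; the calibration is good to about 2 mm. A picture is of the moment at which its call begins.
- env.hand_in(): hands the job in, once; it reports no verdict.
The state is a dict: "clock": time; "joint_pos": joint angles; "qvel": joint speeds; "tau": joint torques, N m; "tcp_pos": TCP position; "orientation": TCP orientation; "wrist_force": force on the tool from outside, world axes, zero at the start; "ft_torque": the same for the moment, N m; "finger_gap": finger opening in m.
Only numpy, scipy, OpenCV 4.12 (cv2) and the standard library are available. Lean on these libraries where they do the work, as an engineer would, in place of code of your own. Each camera call takes 0.05 s, during which the arm holds its last target. There are 200 camera calls.

## Working session

There is one attempt and no reset: what is moved stays moved. The work goes in short steps, Python scripts to look and compute and a shell command to move; the robot and the scene stay as the last step left them, time stands still between calls to the robot, and variables do not carry over. Pictures are saved under pics/ and viewed, on a budget of 10 in all, crops included, one or two more only if the job needs it, and the job is handed in when it is done.

```bash
mkdir -p pics
cat > h.py <<'E'
import numpy as np,cv2
from workcell import env
def cap(n,save=None):
    c=env.read_camera(n)
    np.savez(f'{n}.npz',**{k:np.asarray(c[k]) for k in("frame","depth","K","extrinsics")})
    if save: cv2.imwrite(f'pics/{save}.png',c["frame"][:,:,::-1])
    return c
def ray(c,u,v):
    K=c["K"];E=c["extrinsics"];d=np.array([(u-K[0,2])/K[0,0],-(v-K[1,2])/K[1,1],-1.])
    R=E[:3,:3];o=-R.T@E[:3,3];return o,R.T@d
def at_z(c,u,v,z):
    o,d=ray(c,u,v);return o+d*(z-o[2])/d[2]
def at_d(c,u,v):
    o,d=ray(c,u,v);return o+d*c["depth"][int(v),int(u)]
E
python3 - <<'E'
from h import *
a=cap("top","top0");b=cap("side","side0")
for c in(a,b):print(c["K"].tolist(),(-c["extrinsics"][:3,:3].T@c["extrinsics"][:3,3]).round(3))
print(env.get_state())
E
```

```text
[[533.7803434713791, 0.0, 319.69638258295845], [0.0, 533.7803434713791, 237.3329755051225], [0.0, 0.0, 1.0]] [ 0.377 -0.083  0.903]
[[520.2318133834044, 0.0, 316.2527482234626], [0.0, 520.2318133834044, 231.74483882641928], [0.0, 0.0, 1.0]] [0.324 0.614 0.494]
{'clock': 0.1, 'joint_pos': array([1.12740528e+00, 3.13896727e-01, 4.50658191e-02, 1.30360525e+00,
       4.82757613e-05, 1.43122259e+00]), 'qvel': array([-0.00097261, -0.00045658,  0.003029  ,  0.00099958,  0.00274478,
        0.00129239]), 'tau': array([ 2.43791714e-03, -4.81726527e+01,  2.99243867e+01,  1.26942561e-02,
       -1.14095881e-04,  1.43750918e-05]), 'tcp_pos': array([0.17192724, 0.54849784, 0.40390312]), 'orientation': array([-2.58740862e-04,  1.51325047e-01,  9.88483716e-01, -7.78394235e-04]), 'wrist_force': array([-0.02287169, -0.41455569, -0.11174211]), 'ft_torque': array([0.00775167, 0.02571336, 0.04498749]), 'finger_gap': 0.08554106259748698}
```

View pics/top0.png

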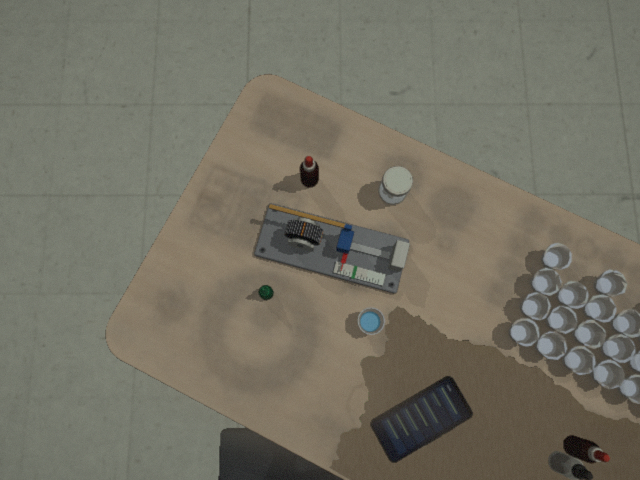

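View pics/side0.png

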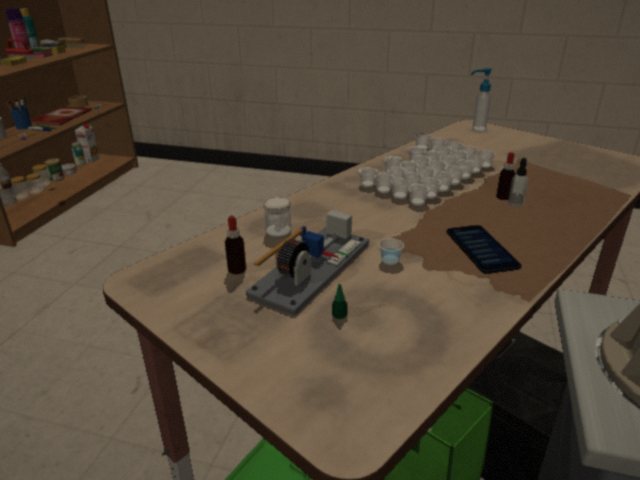

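Run:
```python
from h import *
c=np.load('top.npz')
cv2.imwrite('pics/crop1.png',cv2.resize(c["frame"][195:300,245:420,::-1],None,fx=4.5,fy=4.5,interpolation=cv2.INTER_CUBIC))
```

```text
(no output)
```

View pics/crop1.png

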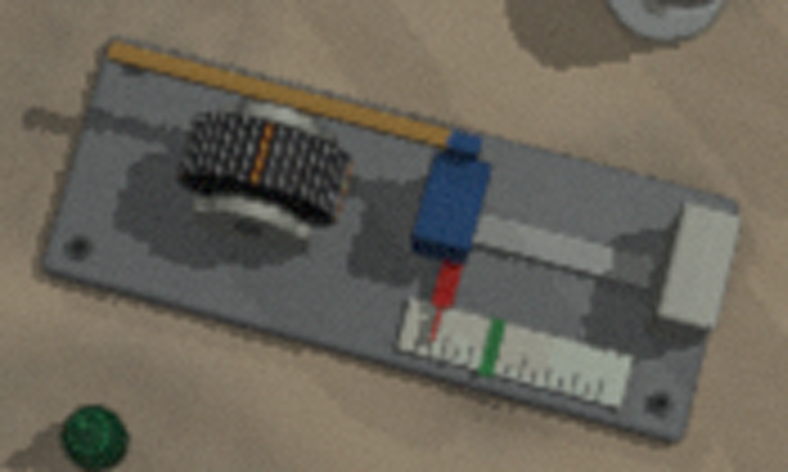

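```bash
cat >> h.py <<'E'
def fr():
    f=np.load('frame.npz');return f['o'],f['X'],f['Y']
def W(gx,gy,z):
    o,X,Y=fr();p=o+X*gx+Y*gy;p[2]=z;return p
def G(p):
    o,X,Y=fr();d=p-o;return np.array([d@X,d@Y,p[2]])
E
python3 - <<'E'
from h import *
c=np.load('top.npz')
u=lambda a,b:(245+(a+.5)/4.5-.5,195+(b+.5)/4.5-.5)
P=np.array([at_z(c,*u(*q),.012) for q in[(42,270),(683,442),(740,203)]])
g=np.array([[-.135,-.052],[.115,-.052],[.115,.044]])
print(P.round(4),np.linalg.norm(P[1]-P[0]),np.linalg.norm(P[2]-P[1]))
A=g-g.mean(0);B=P[:,:2]-P[:,:2].mean(0)
th=np.arctan2((A[:,0]*B[:,1]-A[:,1]*B[:,0]).sum(),(A*B).sum())
X=np.array([np.cos(th),np.sin(th),0]);Y=np.array([-X[1],X[0],0])
o=P.mean(0)-X*g[:,0].mean()-Y*g[:,1].mean();o[2]=0
np.savez('frame.npz',o=o,X=X,Y=Y)
print('o',o,'yaw',np.degrees(th))
print('ptr',G(at_z(c,*u(433,338),.024)),'mark',G(at_z(c,*u(493,346),.017)))
print('wheeltop',W(-.06,0,.077), 'stripe px depth',G(at_d(c,*u(262,150))))
print('jaw top',G(at_d(c,*u(452,215))),'fixed',G(at_d(c,*u(697,265))))
for n,q,z in(('jar',(397,181),.065),('dropper',(309,160),.105),('dye',(266,292),.05),('cup',(370,321),.033)):
    print(n,G(at_z(c,*q,z)).round(3))
s=env.get_state();from scipy.spatial.transform import Rotation as R
q=s['orientation'];print(R.from_quat(q[[1,2,3,0]]).as_matrix().round(3),s['tcp_pos'])
K=c['K'];E=c['extrinsics']
def px(p):
    k=E[:3,:3]@p+E[:3,3];return K[0,2]+K[0,0]*k[0]/-k[2],K[1,2]-K[1,1]*k[1]/-k[2]
print(px(W(-.06,0,.077)),px(np.array([0,0,0.])),px(s['tcp_pos']))
E
```

```text
[[ 0.5372  0.0241  0.012 ]
 [ 0.4715 -0.2151  0.012 ]
 [ 0.562  -0.2398  0.012 ]] 0.24803303417503744 0.09382983196555847
o [ 0.55131553 -0.11844806  0.        ] yaw -105.48213285364459
ptr [ 0.01496564 -0.03973454  0.024     ] mark [ 0.03729078 -0.03566452  0.017     ]
wheeltop [ 0.5673318  -0.06062523  0.077     ] stripe px depth [-0.06045054  0.00080698  0.07707064]
jaw top [0.0100764  0.00047151 0.05498525] fixed [0.09974286 0.00641921 0.05278438]
jar [0.066 0.12  0.065]
dropper [-0.078  0.103  0.105]
dye [-0.091 -0.11   0.05 ]
cup [ 0.082 -0.109  0.033]
[[-0.954  0.299 -0.001]
 [ 0.299  0.954 -0.001]
 [ 0.    -0.002 -1.   ]] [0.17192724 0.54849784 0.40390312]
(np.float64(302.9710706833604), np.float64(228.50540308748865)) (np.float64(263.22855216599606), np.float64(607.0900938505553)) (np.float64(-443.8247867665557), np.float64(607.6102012014227))
```

```bash
cat >> h.py <<'E'
def rep(gx=-.070,gy=0,tip=.100):
    from scipy.spatial.transform import Rotation as R
    s=env.get_state();q=s['orientation'];M=R.from_quat(q[[1,2,3,0]]).as_matrix()
    o,X,Y=fr();d=W(gx,gy,tip+.173)-s['tcp_pos']
    yaw=np.degrees(np.arctan2(*(np.cross(M[:,1],-X)[2],M[:,1]@-X)))
    print('t',round(s['clock'],2),'tip gauge mm',((G(s['tcp_pos'])-[0,0,.173])*1e3).round(1),'need units x,y,z',(d@-Y/.04).round(2),(d@-X/.04).round(2),(-d[2]/.04).round(2),'turn units',round(-yaw/5,2),'F gauge',[round(float(s['wrist_force']@v),1) for v in(X,Y)],round(float(s['wrist_force'][2]),1),'gap',round(s['finger_gap'],4))
E
python3 -c "from h import *;rep()"; python3 -m crank '[[[0,0,0],-0.38,1],[[0,0,0],0,1]]' 30;python3 -c "from h import *;rep()"
```

```text
t 0.1 tip gauge mm [-541.5 -543.7  230.9] need units x,y,z -13.59 -11.79 3.27 turn units -0.39 F gauge [0.4, 0.1] -0.1 gap 0.0855
clock: 0.27
tcp_pos: [0.172, 0.5486, 0.4042]
orientation: [-0.0, 0.135, 0.991, -0.001]
wrist_force: [-0.3, 0.1, -0.1]
finger_gap: 0.0641
t 0.27 tip gauge mm [-541.6 -543.6  231.2] need units x,y,z -13.59 -11.79 3.28 turn units 0.0 F gauge [-0.0, -0.3] -0.1 gap 0.0641
```

```bash
python3 -m crank '[[[-0.68,-0.59,0],0,1],[[-0.68,-0.59,0],0,1],[[-0.68,-0.59,0],0,1],[[-0.68,-0.59,0],0,1],[[-0.68,-0.59,0],0,1]]' >/dev/null
python3 -m crank '[[[-0.68,-0.59,0],0,1],[[-0.68,-0.59,0],0,1],[[-0.68,-0.59,0],0,1],[[-0.68,-0.59,0],0,1],[[-0.68,-0.59,0],0,1]]' >/dev/null
python3 -c "from h import *;rep()"
python3 -m crank '[[[-0.68,-0.59,0],0,1],[[-0.68,-0.59,0],0,1],[[-0.68,-0.59,0],0,1],[[-0.68,-0.59,0],0,1],[[-0.68,-0.59,0],0,1]]' >/dev/null
python3 -m crank '[[[-0.68,-0.59,0],0,1],[[-0.68,-0.59,0],0,1],[[-0.68,-0.59,0],0,1],[[-0.68,-0.59,0],0,1],[[-0.68,-0.59,0],0,1]]' >/dev/null
python3 -m crank '[[[0,0,0.7],0,1],[[0,0,0.7],0,1],[[0,0,0.7],0,1],[[0,0,0.7],0,1],[[0,0,0],0,1]]' >/dev/null
python3 -c "from h import *;rep()"
```

```text
t 1.1 tip gauge mm [-304.1 -270.8  231.7] need units x,y,z -6.77 -5.85 3.29 turn units -0.01 F gauge [-0.7, -0.0] -0.6 gap -0.0001
t 2.35 tip gauge mm [-69.1  -2.2 113.7] need units x,y,z -0.05 0.02 0.34 turn units -0.02 F gauge [0.0, -1.8] -0.4 gap -0.0
```

```bash
python3 -m crank '[[[-0.05,0,0.35],0,1],[[0,0,0.33],0,1],[[0,0,0],0,1]]' >/dev/null
python3 -c "
from h import *;rep();c=cap('side');d=cap('top')
a=cv2.resize(c['frame'][150:330,210:390],(540,540),interpolation=2);b=cv2.resize(d['frame'][190:310,230:430],(760,456),interpolation=2)
cv2.imwrite('pics/s1.png',a[:,:,::-1]);"
```

```text
t 2.6 tip gauge mm [-69.5   1.6  91.3] need units x,y,z 0.04 0.01 -0.22 turn units -0.01 F gauge [-0.8, -0.5] 0.3 gap 0.0003
```

View pics/s1.png

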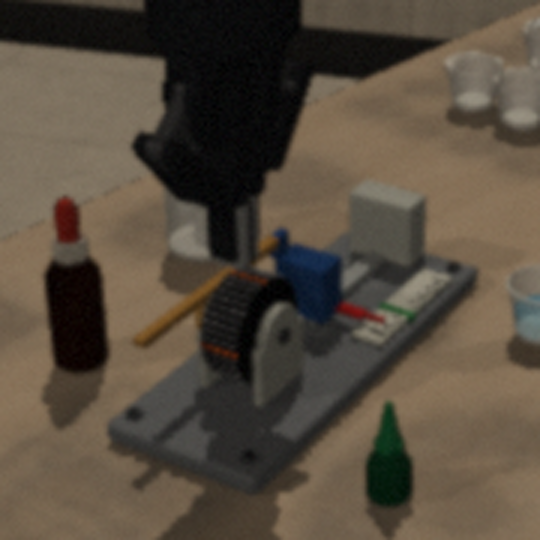

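The side view shows the shut fingertips (crop ~(230,260)) just above the wheel, on its far/-x half, with rack and jaw untouched. I'll go down until I feel contact.

```bash
python3 -c "from h import *;rep()"
python3 -m crank '[[[0.02,0,0.12],0,1],[[0,0,0.05],0,1],[[0,0,0],0,1]]' >/dev/null;python3 -c "from h import *;rep()"
python3 -m crank '[[[0,0,0.05],0,1],[[0,0,0],0,1]]' >/dev/null;python3 -c "from h import *;rep()"
python3 -m crank '[[[0,0,0.05],0,1],[[0,0,0],0,1]]' >/dev/null;python3 -c "from h import *;rep()"
```

```text
t 2.7 tip gauge mm [-69.6   2.3  93.4] need units x,y,z 0.06 0.01 -0.16 turn units -0.01 F gauge [0.3, 0.3] 0.7 gap -0.0001
t 2.95 tip gauge mm [-69.5   1.4  86.1] need units x,y,z 0.03 0.01 -0.35 turn units -0.01 F gauge [0.4, 0.8] -0.3 gap -0.0
t 3.12 tip gauge mm [-69.5   1.4  83.7] need units x,y,z 0.03 0.01 -0.41 turn units -0.0 F gauge [-0.7, 0.4] 0.0 gap 0.0001
t 3.28 tip gauge mm [-69.5   1.3  81.5] need units x,y,z 0.03 0.01 -0.46 turn units -0.01 F gauge [-0.3, -0.9] 0.3 gap 0.0001
```

```bash
R='python3 -c "from h import *;rep()"'
python3 -m crank '[[[0,0,0.04],0,1],[[0,0,0],0,1]]' >/dev/null;eval $R
python3 -m crank '[[[0,0,0.03],0,1],[[0,0,0],0,1]]' >/dev/null;eval $R
python3 -m crank '[[[0,0,0.02],0,1],[[0,0,0],0,1]]' >/dev/null;eval $R
python3 -m crank '[[[0,0,0.02],0,1],[[0,0,0],0,1]]' >/dev/null;eval $R
```

```text
t 3.45 tip gauge mm [-69.5   1.3  79.8] need units x,y,z 0.03 0.01 -0.5 turn units -0.0 F gauge [0.3, -0.8] -0.7 gap 0.0002
t 3.62 tip gauge mm [-69.5   1.3  78.7] need units x,y,z 0.03 0.01 -0.53 turn units -0.01 F gauge [-0.1, 1.3] 0.2 gap -0.0001
t 3.78 tip gauge mm [-69.5   1.4  77.9] need units x,y,z 0.03 0.01 -0.55 turn units -0.0 F gauge [0.8, 0.6] 0.2 gap 0.0002
t 3.95 tip gauge mm [-69.5   1.5  77.3] need units x,y,z 0.04 0.01 -0.57 turn units -0.0 F gauge [-0.2, -0.2] 0.8 gap 0.0002
```

```bash
R='python3 -c "from h import *;rep()"'
python3 -m crank '[[[0,0,0.02],0,1],[[0,0,0],0,1]]' >/dev/null;eval $R
python3 -m crank '[[[0,0,0.01],0,1],[[0,0,0],0,1]]' >/dev/null;eval $R
python3 -m crank '[[[0,0,0.01],0,1],[[0,0,0],0,1]]' >/dev/null;eval $R
```

```text
t 4.12 tip gauge mm [-69.5   1.4  77.1] need units x,y,z 0.04 0.01 -0.57 turn units -0.0 F gauge [0.2, -1.2] 3.3 gap 0.0004
t 4.28 tip gauge mm [-69.5   1.5  77. ] need units x,y,z 0.04 0.01 -0.57 turn units -0.0 F gauge [-0.2, -1.5] 6.3 gap 0.0
t 4.45 tip gauge mm [-69.5   1.4  77. ] need units x,y,z 0.04 0.01 -0.58 turn units -0.0 F gauge [-0.0, -2.3] 9.0 gap 0.0
```

```bash
R='python3 -c "from h import *;rep()"'
python3 -m crank '[[[0,-0.1,0],0,1],[[0,-0.1,0],0,1],[[0,-0.1,0],0,1],[[0,-0.1,0],0,1],[[0,-0.1,0],0,1]]' >/dev/null;eval $R
python3 -m crank '[[[0,0,0],0,1],[[0,0,0],0,1]]' >/dev/null;eval $R
cat >> h.py <<'E'
def gapm(save=None):
    c=cap('top');f=c['frame'].astype(int);r,g,b=f[...,0],f[...,1],f[...,2]
    v,u=np.mgrid[0:480,0:640];out={}
    for n,m,z in(('red',(r>1.8*g)&(r>1.8*b)&(r>60),.024),('green',(g>1.4*r)&(g>1.3*b)&(g>50),.017)):
        m&=(u>330)&(u<400)&(v>245)&(v<292)
        p=np.array([G(at_z(c,a,e,z)) for a,e in zip(u[m],v[m])])
        p=p[p[:,1]<-.022] if len(p) else p
        out[n]=(len(p),(p.mean(0)*1e3).round(1) if len(p) else None)
    print(out)
    if save: cv2.imwrite(f'pics/{save}.png',cv2.resize(c['frame'][210:300,290:410,::-1],None,fx=6,fy=6,interpolation=cv2.INTER_CUBIC))
E
python3 -c "from h import *;gapm('t2')"
```

```text
t 4.87 tip gauge mm [-49.5   1.4  77. ] need units x,y,z 0.04 0.51 -0.58 turn units -0.0 F gauge [0.2, -2.4] 4.5 gap 0.0001
t 5.03 tip gauge mm [-49.    1.5  76.8] need units x,y,z 0.04 0.52 -0.58 turn units -0.01 F gauge [2.4, -3.3] 7.2 gap -0.0
{'red': (16, array([ 22.8, -25.2,  24. ])), 'green': (39, array([ 37. , -36.6,  17. ]))}
```

View pics/t2.png

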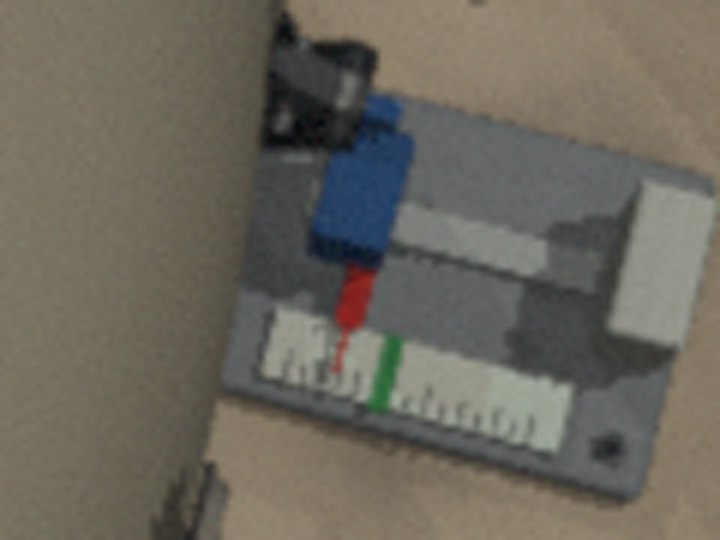

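```bash
R='python3 -c "from h import *;rep()"'
python3 -m crank '[[[0,0,-0.25],0,1],[[0,0,0],0,1],[[0.03,0.25,0],0,1],[[0,0.25,0],0,1],[[0,0,0],0,1]]' >/dev/null;eval $R
python3 -m crank '[[[0,0,0.1],0,1],[[0,0,0.07],0,1],[[0,0,0.04],0,1],[[0,0,0.03],0,1],[[0,0,0],0,1]]' >/dev/null;eval $R
python3 -c "from h import *;gapm()"
```

```text
t 5.5 tip gauge mm [-71.4  -0.2  85.4] need units x,y,z -0.0 -0.03 -0.37 turn units 0.02 F gauge [-0.1, 0.4] -0.7 gap 0.0001
t 5.92 tip gauge mm [-69.6  -0.   76.9] need units x,y,z -0.0 0.01 -0.58 turn units -0.0 F gauge [-1.8, -3.0] 8.3 gap 0.0
{'red': (16, array([ 22.8, -25.2,  24. ])), 'green': (41, array([ 37.1, -36.7,  17. ]))}
```

```bash
R='python3 -c "from h import *;rep()"'
python3 -m crank '[[[0,-0.1,0],0,1],[[0,-0.1,0],0,1],[[0,-0.1,0],0,1],[[0,-0.1,0],0,1],[[0,-0.05,0],0,1]]' >/dev/null
python3 -m crank '[[[0,0,0],0,1],[[0,0,0],0,1]]' >/dev/null;eval $R
python3 -m crank '[[[0,0,-0.25],0,1],[[0,0,0],0,1],[[0,0.25,0],0,1],[[0,0.2,0],0,1],[[0,0,0],0,1]]' >/dev/null;eval $R
python3 -m crank '[[[0,0,0.1],0,1],[[0,0,0.07],0,1],[[0,0,0.04],0,1],[[0,0,0.03],0,1],[[0,0,0],0,1]]' >/dev/null;eval $R
python3 -c "from h import *;gapm('t3')"
```

```text
t 6.55 tip gauge mm [-50.9  -0.   77. ] need units x,y,z -0.0 0.48 -0.58 turn units -0.01 F gauge [1.9, -4.0] 8.7 gap 0.0001
t 6.97 tip gauge mm [-71.1  -0.   85.7] need units x,y,z -0.0 -0.03 -0.36 turn units 0.01 F gauge [-0.1, 0.4] -0.5 gap 0.0
t 7.38 tip gauge mm [-69.5  -0.1  77. ] need units x,y,z -0.0 0.01 -0.57 turn units -0.01 F gauge [-0.1, -4.3] 6.3 gap -0.0001
{'red': (18, array([ 30.4, -25.7,  24. ])), 'green': (38, array([ 37. , -36.8,  17. ]))}
```

View pics/t3.png

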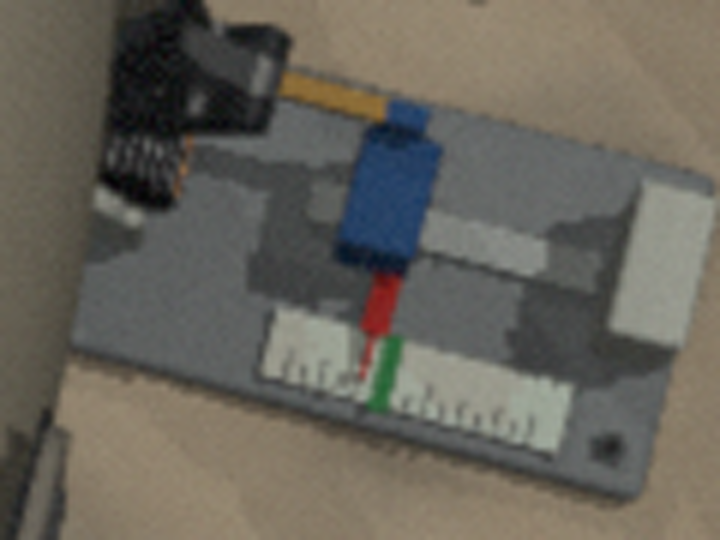

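```bash
R='python3 -c "from h import *;rep()"'
python3 -m crank '[[[0,-0.1,0],0,1],[[0,-0.1,0],0,1],[[0,-0.1,0],0,1],[[0,-0.1,0],0,1],[[0,-0.01,0],0,1]]' >/dev/null
python3 -m crank '[[[0,0,0],0,1],[[0,0,0],0,1]]' >/dev/null;eval $R
python3 -m crank '[[[0,0,-0.25],0,1],[[0,0,-0.5],0,1],[[0,0,-0.7],0,1],[[0,0,-0.7],0,1],[[0,0,0],0,1]]' >/dev/null
python3 -m crank '[[[0,0.6,0],0,1],[[0,0.6,0],0,1],[[0,0.6,0],0,1],[[0,0,0],0,1],[[0,0,0],0,1]]' >/dev/null;eval $R
python3 -c "
from h import *;gapm('t4');c=cap('side');cv2.imwrite('pics/s4.png',cv2.resize(c['frame'][150:330,210:410,::-1],None,fx=4,fy=3.3333,interpolation=2))"
```

```text
t 8.02 tip gauge mm [-52.6  -0.1  77.2] need units x,y,z -0.0 0.43 -0.57 turn units -0.01 F gauge [1.4, -3.9] 8.0 gap 0.0001
t 8.85 tip gauge mm [-1.260e+02  1.000e-01  1.623e+02] need units x,y,z 0.0 -1.4 1.56 turn units 0.02 F gauge [-0.6, -0.3] 0.4 gap -0.0
{'red': (22, array([ 37.2, -27.4,  24. ])), 'green': (17, array([ 36.8, -42.5,  17. ]))}
```

View pics/t4.png

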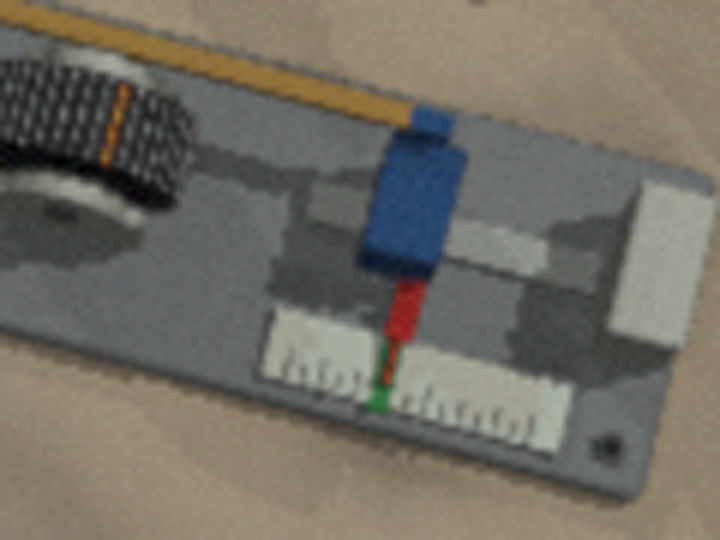

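View pics/s4.png

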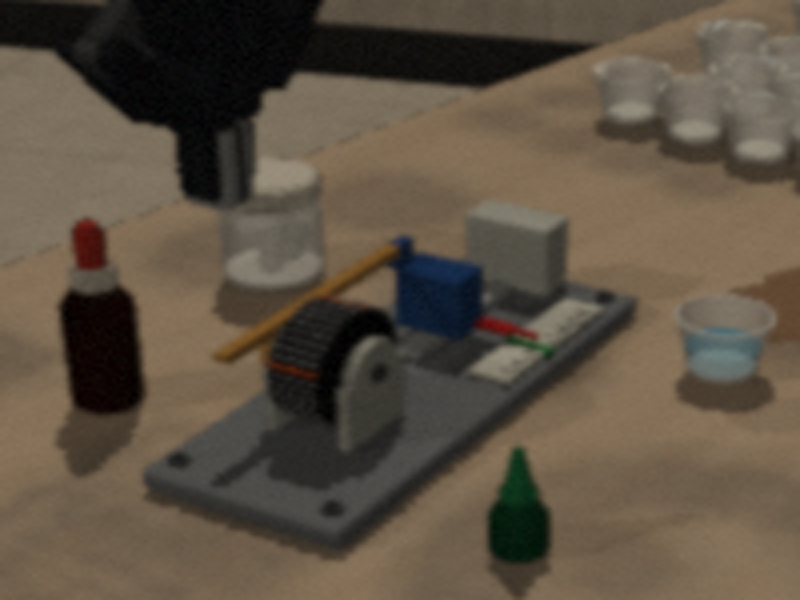

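Both views show the red tip inside the green band (top crop ~(387,383), band ~(383,385)). The hand is high and clear, and the bystanders are standing.

```bash
python3 -c "
from h import *;rep();print(env.hand_in())"
```

```text
t 8.95 tip gauge mm [-124.7    0.2  162.3] need units x,y,z 0.0 -1.37 1.56 turn units -0.01 F gauge [0.3, -0.4] 0.1 gap -0.0001
the job is handed in; nothing more can be done
None
```

The gauge is set and the job is handed in, at about 9 s of the 48 s allowed. With the gripper shut, I pressed the fingertips lightly on the wheel (readings of about 5–9 N) and rolled it in three strokes of about 20, 18.5 and 17 mm.

- **Pointer and mark:** the last top view measured the pointer at gauge x ≈ 37.2 mm and the mark at 36.8–37.3 mm, inside the band's ±3 mm. The side view agreed.
- **Slip:** the pointer moved about 4 mm per 10 mm of stroke, so the wheel did not slip noticeably.
- **Hand clear:** it ended with the fingertips 162 mm above the table, about 85 mm higher than the wheel, and wrist force near zero.
- **Bystanders:** the jar, dropper bottle, dye bottle and cup were all upright in the last side view. I did not measure their positions again, but the hand stayed above them.

No check failed or disagreed.

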